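Snug the gearbox cover of a key-cutting machine down evenly

TASK

Tighten the four wing knobs of the gearbox cover clockwise so that the cover goes down evenly and never cocks: work crosswise, taking opposite knobs one after the other, first giving each of the four about 40 degrees, then going round crosswise a second time and snugging each knob just firm, by feel, without forcing it. Leave the cover seated level with all four knobs firm, let go, and do not disturb the things lying about.

Things in the scene. Friction and masses are not known exactly. Their poses are not given: they have to be found in the camera images.
- gearbox: cream cast gearbox of a key-cutting machine, fixed on the bench (it can stand turned): 300 x 200 mm, deck 74 mm above the bench. Its origin lies on the bench under the centre of the cover; +x of its frame runs towards its motor (a lying cylinder 60 mm across, 130 to 195 mm from the origin, top 116 mm above the bench), away from the robot; z up. The four knob axes stand upright at x, y = +-60 mm in this frame
- cover_top (a point): centre of the top face of the loose square aluminium cover (160 x 160 x 8 mm) in the gearbox's recess; z is its upward normal. A springy seal (1 to 5 N at each knob) pushes it up against the knobs, 3 to 4 mm proud at the start; below it, straight under the knobs, are hard lands whose height differs from time to time by +-1.1 mm (all four alike), so that the seated top face is about flush (+-1.1 mm) with the deck 74 mm above the bench
- cover: the same loose cover; origin at the centre of its underside, z up
- wing1 (a point): knob 1 (near right one seen from the robot when the gearbox is not turned; 1 and 3 are opposite, 2 and 4 are opposite): the centre of its upright black wing, a flat bar 46 mm long (its x axis) x 13 mm thick (its y axis, pinch across this) x 29 mm tall, on the knob's axis; the wing's lower edge is 15 mm above the steel foot's underside that presses on the cover, the foot is 28 mm across and 5 mm tall, the stem between is 12 mm across. The wing turns and sinks with the knob
- knob1 (a joint): angle of knob 1 in rad, growing clockwise seen from above (tightening, right-hand thread); 0 to 0.15 at the start. The knob and its wing sink 3 mm per rad. The cover meets the hard land beneath it somewhere between 0.95 and 1.7 (the same within 0.1 for all four knobs in one episode); the knob is just firm 0.2 to 0.3 rad later and forced 0.4 rad or more past the land. It stays where it is left
- stud1: threaded sleeve that carries knob 1; origin on the knob's axis at the underside of its foot, 28 mm below the wing's centre. The knob turns freely with about 0.15 N m of friction until the cover meets the land, then the torque climbs by 0.8 to 1.6 N m per rad and the knob also pushes up into the hand; it is just firm (about 50 N on the cover) at 0.3 to 0.4 N m over free turning
- wing2 (a point): knob 2 (near left one seen from the robot when the gearbox is not turned; 1 and 3 are opposite, 2 and 4 are opposite): the centre of its upright black wing, a flat bar 46 mm long (its x axis) x 13 mm thick (its y axis, pinch across this) x 29 mm tall, on the knob's axis; the wing's lower edge is 15 mm above the steel foot's underside that presses on the cover, the foot is 28 mm across and 5 mm tall, the stem between is 12 mm across. The wing turns and sinks with the knob
- knob2 (a joint): angle of knob 2 in rad, growing clockwise seen from above (tightening, right-hand thread); 0 to 0.15 at the start. The knob and its wing sink 3 mm per rad. The cover meets the hard land beneath it somewhere between 0.95 and 1.7 (the same within 0.1 for all four knobs in one episode); the knob is just firm 0.2 to 0.3 rad later and forced 0.4 rad or more past the land. It stays where it is left
- stud2: threaded sleeve that carries knob 2; origin on the knob's axis at the underside of its foot, 28 mm below the wing's centre. The knob turns freely with about 0.15 N m of friction until the cover meets the land, then the torque climbs by 0.8 to 1.6 N m per rad and the knob also pushes up into the hand; it is just firm (about 50 N on the cover) at 0.3 to 0.4 N m over free turning
- wing3 (a point): knob 3 (far left one seen from the robot when the gearbox is not turned; 1 and 3 are opposite, 2 and 4 are opposite): the centre of its upright black wing, a flat bar 46 mm long (its x axis) x 13 mm thick (its y axis, pinch across this) x 29 mm tall, on the knob's axis; the wing's lower edge is 15 mm above the steel foot's underside that presses on the cover, the foot is 28 mm across and 5 mm tall, the stem between is 12 mm across. The wing turns and sinks with the knob
- knob3 (a joint): angle of knob 3 in rad, growing clockwise seen from above (tightening, right-hand thread); 0 to 0.15 at the start. The knob and its wing sink 3 mm per rad. The cover meets the hard land beneath it somewhere between 0.95 and 1.7 (the same within 0.1 for all four knobs in one episode); the knob is just firm 0.2 to 0.3 rad later and forced 0.4 rad or more past the land. It stays where it is left
- stud3: threaded sleeve that carries knob 3; origin on the knob's axis at the underside of its foot, 28 mm below the wing's centre. The knob turns freely with about 0.15 N m of friction until the cover meets the land, then the torque climbs by 0.8 to 1.6 N m per rad and the knob also pushes up into the hand; it is just firm (about 50 N on the cover) at 0.3 to 0.4 N m over free turning
- wing4 (a point): knob 4 (far right one seen from the robot when the gearbox is not turned; 1 and 3 are opposite, 2 and 4 are opposite): the centre of its upright black wing, a flat bar 46 mm long (its x axis) x 13 mm thick (its y axis, pinch across this) x 29 mm tall, on the knob's axis; the wing's lower edge is 15 mm above the steel foot's underside that presses on the cover, the foot is 28 mm across and 5 mm tall, the stem between is 12 mm across. The wing turns and sinks with the knob
- knob4 (a joint): angle of knob 4 in rad, growing clockwise seen from above (tightening, right-hand thread); 0 to 0.15 at the start. The knob and its wing sink 3 mm per rad. The cover meets the hard land beneath it somewhere between 0.95 and 1.7 (the same within 0.1 for all four knobs in one episode); the knob is just firm 0.2 to 0.3 rad later and forced 0.4 rad or more past the land. It stays where it is left
- stud4: threaded sleeve that carries knob 4; origin on the knob's axis at the underside of its foot, 28 mm below the wing's centre. The knob turns freely with about 0.15 N m of friction until the cover meets the land, then the torque climbs by 0.8 to 1.6 N m per rad and the knob also pushes up into the hand; it is just firm (about 50 N on the cover) at 0.3 to 0.4 N m over free turning
- padlock: dark padlock lying flat beside the gearbox on its left, 70 x 50 x 22 mm; a bystander, not to be moved; origin at its middle, underside
- key_a: brass key lying on the gearbox deck between the cover and the motor; a bystander, not to be moved; origin at its middle, underside
- key_b: brass key lying on the bench beside the gearbox on its right; a bystander, not to be moved; origin at its middle, underside
- screwdriver: black screwdriver lying to the right, 200 mm long; a bystander, not to be moved; origin at its middle, underside
- brush: bench brush lying to the left, 200 mm long; a bystander, not to be moved; origin at its middle, underside
- oil: small upright bottle, 44 mm across, 110 mm tall, to the left; a bystander, not to be moved; origin at its middle, underside
- spanner: spanner lying to the right, 180 mm long; a bystander, not to be moved; origin at its middle, underside
Not all that is in view belongs to the job. What is meant by the cover is not yellow, and is the larger of those in its own colour.

How it is judged (in metres and radians):
On the way, in this order (a step that is already met when the one before it is completed fails the run):
1. first round begun crosswise: two opposite knobs given a part turn (past 0.4 rad) while the other two are still as found (below 0.25 rad) (((value of joint each of knob1, knob3 above 0.4 rad and value of joint each of knob2, knob4 below 0.25 rad) or (value of joint each of knob2, knob4 above 0.4 rad and value of joint each of knob1, knob3 below 0.25 rad))), for 0.1 s.
2. first round done: all four knobs past 0.4 rad, none yet past 0.95 rad (value of joint knob1 between 0.4 and 0.95 rad and value of joint knob2 between 0.4 and 0.95 rad and value of joint knob3 between 0.4 and 0.95 rad and value of joint knob4 between 0.4 and 0.95 rad), for 0.1 s.
3. second round crosswise: two opposite knobs firm on the cover (over 25 N) while the other two have not been turned past 0.95 rad (((contact force between each of stud1, stud3 and cover above 25 N and value of joint each of knob2, knob4 below 0.95 rad) or (contact force between each of stud2, stud4 and cover above 25 N and value of joint each of knob1, knob3 below 0.95 rad))), for 0.1 s.
At the end, for the whole second after the job is handed in: all four knobs press on the cover with 25 to 68 N, the cover lies level within 0.006 rad and at rest, its top at most 1.8 mm above the gearbox deck (contact force between stud1 and cover between 25 and 68 N and contact force between stud2 and cover between 25 and 68 N and contact force between stud3 and cover between 25 and 68 N and contact force between stud4 and cover between 25 and 68 N and angle between cover's own z axis and vertical below 0.006 rad and linear speed of cover below 0.01 m/s and z of cover_top in the frame of gearbox below 0.0758 m); the robot touches nothing.
It fails at once if the cover cocks by more than 0.020 rad (angle between cover's own z axis and vertical above 0.02 rad).
It fails at once if a knob is forced: it presses on the cover with more than 95 N (contact force between any of stud1, stud2, stud3, stud4 and cover above 95 N).
It fails at once if something lying about is pushed more than 20 mm (distance of any of padlock, key_a, key_b, screwdriver, brush, oil, spanner from where it was at the start of the episode above 0.02 m).
It also fails if it takes over 72 s, if anything falls off the work surface, if the arm or the gripper's body presses on something with over 40 N, if the wrist force passes 120 N, or if a joint passes its speed limit or range.

ROBOT

A 6-joint arm with a two-finger parallel gripper is mounted at the origin on the work surface. World frame = base frame: x ahead of the robot, y to its left, z up, the work surface at z = 0. Lengths are in mm, angles in rad, forces in N, time in s.
With the tool pointing down it reaches from about 375 to 925 mm from the base axis. Payload 5.7 kg.
Tool frame: the origin (TCP) lies on the centre line of the jaws, within the pads' length; the fingertips stand 14 mm ahead of it and the grasp point (between the pads) lies 5 mm behind it (arm.tip_extent is the distance from the TCP to the fingertips, in mm); z points along the fingers, y is the line along which they close (so a half turn about z gives the same grasp; the last joint's range is limited). The gripper opens to 88 mm and grips with 3 to 60 N. Pads are 20 mm wide; open, the fingers measure 115 mm over their backs; the gripper's body (75 mm by 178 mm) begins 61 mm behind the grasp point.
Start: joints at [-1.354, 0.359, 1.51, -0, 1.272, -0.115], TCP at [195.431, -567.245, 203.523] pointing down, gripper open.
Joint ranges: [-2.97, 2.97], [-1.01, 2.36], [0.21, 2.38], [-0.96, 4.11], [0.2, 2.71], [-2.98, 2.98]. Speed limits (rad/s): [2.39, 2.39, 3.14, 3.14, 3.14, 3.14].

INTERFACE

Orientations are given as a unit quaternion [w, x, y, z].
In Python, from bench import arm, imaging gives the robot as it stands.
- The arm moves only by the tool drive_tool, never from a script. Its arguments are lists of equal length, an entry for each row: "gripper": the closure, from 0 (fully open) to 1 (shut); "delta_pos": the shift along the tool's x, y, z in cm, a list of three; "yaw": the turn about the tool's z in rad. A call has exactly 8 rows; each row shifts and turns the commanded pose from where the row before left it, along the tool's axes as they then stand; what a row does not reach is not made up. A row lasts 1/8 s, in which the tool goes at most 62.5 mm and 10.7 degrees, less where a joint would pass 70% of its speed; a pose out of reach is approached as far as the arm can. A call is refused whole if a number of a shift passes 6.25 or a number of a turn 0.188, either way. A call with a gripper value outside its range is refused whole. The fingers move at their own pace and stop on an object; "squeeze" is the grip in N (left out, the last holds). Time passes only in rows, so rows that do not move let the fingers close, or fill a call up. It gives the time, the measured TCP pose, the force, the opening and the grip force at its end, in the units of the state.
- arm.state(): the state, without advancing time (a new reading comes with each control period).
- imaging.snapshot(name): name is "scene" or "top" or "wrist"; returns a dict with "img" (384x512x3 uint8, red, green, blue), "K" (3x3 intrinsics, pixels), "origin" and "rotation" of the camera in the world. Camera axes: x right, y down, z forward; pixel columns grow to the right and rows downward; lengths in mm; the calibration is good to about 2 mm. A picture is of the moment at which its call begins. There is no depth.
- arm.sign_off(): hands the job in; it is judged then, once.
Trained networks look in a picture, given as the dict that the camera call returned (one of the last four; its "shot" number tells which), for a name from the list of things; names that differ only in an ending like _2 or _b are one class to them, and where a whole thing is asked for, a point or a joint stands for the part that bears it (a point fixed in the world has none). Each returns a list of dicts, best first, with "conf" (0 to 1); they miss things now and then, are a little off and sometimes report something else, mostly with a low value. They report only what shows in the picture. A call takes as long as a camera call. They do not tell look-alikes from the thing itself.
- imaging.spot_in(picture, thing): "pixel" ([row, column] in pixels, amid what is visible of it).
- imaging.masks_of(picture, thing): "pixels" (384x512 bool, what is visible of it) and "pixel" ([row, column] in pixels, amid what is visible of it).
- imaging.place_of(picture, thing): "pixel" ([row, column] in pixels: a listed point, or the origin of a listed thing).
The state is a dict: "time": time; "joint_pos": joint angles; "joint_vel": joint speeds; "tau": joint torques, N m; "ee_pos": TCP position; "eef_rot": TCP orientation; "contact_force": force on the tool from outside, world axes, zero at the start; "wrist_torque": the same for the moment, N m; "finger_gap": opening from 0.0 (shut) to 1.0 (fully open); "grasp_force": force on a finger pad.
Only numpy, scipy, OpenCV 4.12 (cv2) and the standard library are available. Lean on these libraries where they do the work, as an engineer would, in place of code of your own. Each camera call takes 0.05 s, during which the arm holds its last target. There are 200 camera calls.

## Working session

There is one attempt and no reset: what is moved stays moved. The work goes in short steps, Python scripts to look and compute and a tool call to move; the robot and the scene stay as the last step left them, time stands still between calls to the robot, and variables do not carry over. Pictures are saved under pics/ and viewed, at most 10 in all, crops included, and the job is handed in when it is done.

Besides the shell and the picture viewer there is one more tool, called after "Emit:" as name(argument=value, ...) on one line, values as JSON. drive_tool: Moves the arm, as the interface text tells. Its arguments: {"type":"object","properties":{"gripper":{"type":"array","items":{"type":"number"}},"delta_pos":{"type":"array","items":{"type":"array","items":{"type":"number"}}},"yaw":{"type":"array","items":{"type":"number"}},"squeeze":{"type":"number"}},"required":["gripper","delta_pos","yaw"]}

```bash
ls; mkdir -p pics; cat > h.py <<'E'
import numpy as np, cv2
from bench import arm, imaging
def ray(s,px,z):
    K=np.array(s["K"]);R=np.array(s["rotation"]);o=np.array(s["origin"])
    d=R@np.linalg.inv(K)@np.array([px[1],px[0],1.0])
    return o+d*(z-o[2])/d[2]
def save(s,n,crop=None,sc=1):
    im=cv2.cvtColor(s["img"],cv2.COLOR_RGB2BGR)
    if crop: r0,r1,c0,c1=crop; im=im[r0:r1,c0:c1]
    cv2.imwrite(n,cv2.resize(im,None,fx=sc,fy=sc,interpolation=cv2.INTER_CUBIC))
E
python3 - <<'E'
from h import *
a=imaging.snapshot("top");b=imaging.snapshot("scene")
im=np.vstack([a["img"],b["img"]])
cv2.imwrite("pics/a.png",cv2.cvtColor(a["img"],cv2.COLOR_RGB2BGR));cv2.imwrite("pics/b.png",cv2.cvtColor(b["img"],cv2.COLOR_RGB2BGR))
for s in (a,b):
  print(np.round(s["origin"]),s["K"][0][0])
  for n,z in [("cover_top",77),("wing1",105),("wing2",105),("wing3",105),("wing4",105),("gearbox",0),("key_a",74),("oil",0)]:
    print(n,[(np.round(d["conf"],2),np.round(d["pixel"]),np.round(ray(s,d["pixel"],z))[:2]) for d in imaging.place_of(s,n)][:5])
print(arm.state())
E
```

```text
pics
[4.090e+02 1.000e+00 1.186e+03] 382.3531344638865Traceback (most recent call last):
  File "<stdin>", line 8, in <module>
  File "h.py", line 5, in ray
    d=R@np.linalg.inv(K)@np.array([px[1],px[0],1.0])
      ~^~~~~~~~~~~~~~~~~
ValueError: matmul: Input operand 1 has a mismatch in its core dimension 0, with gufunc signature (n?,k),(k,m?)->(n?,m?) (size 3 is different from 4)
```

```bash
sed -i 's/R=np.array(s\["rotation"\])/R=Rot(s["rotation"])/' h.py; cat >> h.py <<'E'
from scipy.spatial.transform import Rotation
def Rot(q): return Rotation.from_quat(q,scalar_first=True).as_matrix()
E
python3 - <<'E'
from h import *
a=imaging.snapshot("top");b=imaging.snapshot("scene")
save(a,"pics/a.png",None,1.5);save(b,"pics/b.png",None,1.5)
for s in (a,b):
  print(np.round(s["origin"]),s["K"][0][0])
  for n,z in [("cover_top",77),("wing1",105),("wing2",105),("wing3",105),("wing4",105),("gearbox",0),("key_a",74),("oil",0)]:
    print(n,[(np.round(d["conf"],2),np.round(d["pixel"]),np.round(ray(s,d["pixel"],z))[:2]) for d in imaging.place_of(s,n)][:5])
print(arm.state())
E
```

```text
[4.090e+02 1.000e+00 1.186e+03] 382.3531344638865
cover_top [(np.float64(0.89), array([178., 221.]), array([540.,  93.])), (np.float64(0.67), array([267., 176.]), array([282., 217.])), (np.float64(0.58), array([242., 280.]), array([357., -82.]))]
wing1 [(np.float64(0.67), array([148., 243.]), array([625.,  28.])), (np.float64(0.61), array([192., 200.]), array([495., 149.])), (np.float64(0.6), array([195., 240.]), array([489.,  35.])), (np.float64(0.59), array([153., 199.]), array([607., 154.]))]
wing2 [(np.float64(0.67), array([148., 243.]), array([625.,  28.])), (np.float64(0.61), array([192., 200.]), array([495., 149.])), (np.float64(0.6), array([195., 240.]), array([489.,  35.])), (np.float64(0.59), array([153., 199.]), array([607., 154.]))]
wing3 [(np.float64(0.67), array([148., 243.]), array([625.,  28.])), (np.float64(0.61), array([192., 200.]), array([495., 149.])), (np.float64(0.6), array([195., 240.]), array([489.,  35.])), (np.float64(0.59), array([153., 199.]), array([607., 154.]))]
wing4 [(np.float64(0.67), array([148., 243.]), array([625.,  28.])), (np.float64(0.61), arr
[... 2116 characters left out ...]
-1.35411171e+00,  3.58801266e-01,  1.51036993e+00,  4.31176182e-06,
        1.27250479e+00, -1.15059324e-01]), 'joint_vel': array([ 9.68810418e-04,  2.24485049e-05,  2.41227596e-03,  2.28182679e-03,
       -3.62663081e-04, -4.46722036e-06]), 'tau': array([-3.96611140e-03, -5.15360248e+01, -2.71133476e+01,  6.71375357e-02,
        2.48206680e-02, -1.10418034e-05]), 'ee_pos': array([ 195.42926899, -567.26333826,  203.53349229]), 'eef_rot': array([-4.17153560e-05,  9.86274861e-01,  1.65111771e-01, -5.81799578e-08]), 'contact_force': array([ 1.02671997, -0.21466725,  0.13292933]), 'wrist_torque': array([ 0.03154525,  0.03215195, -0.02052184]), 'grasp_force': 0.0, 'finger_gap': 1.001644169911723}
```

View pics/a.png

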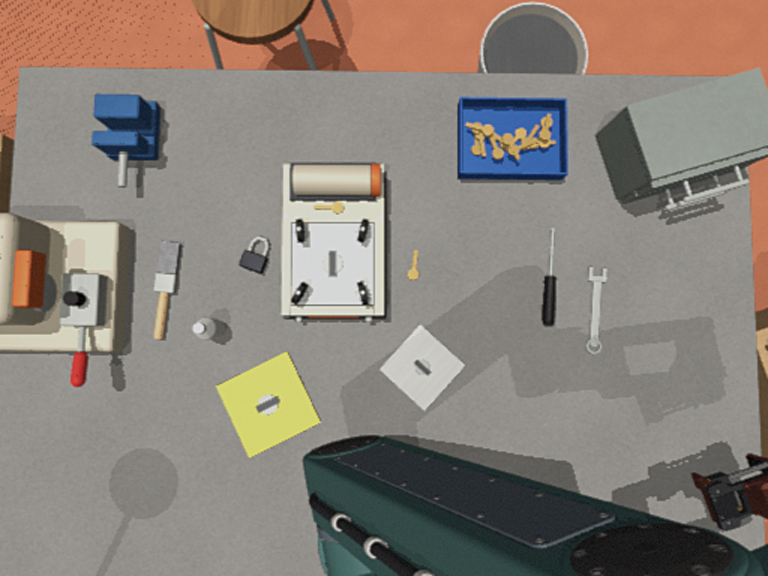

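View pics/b.png

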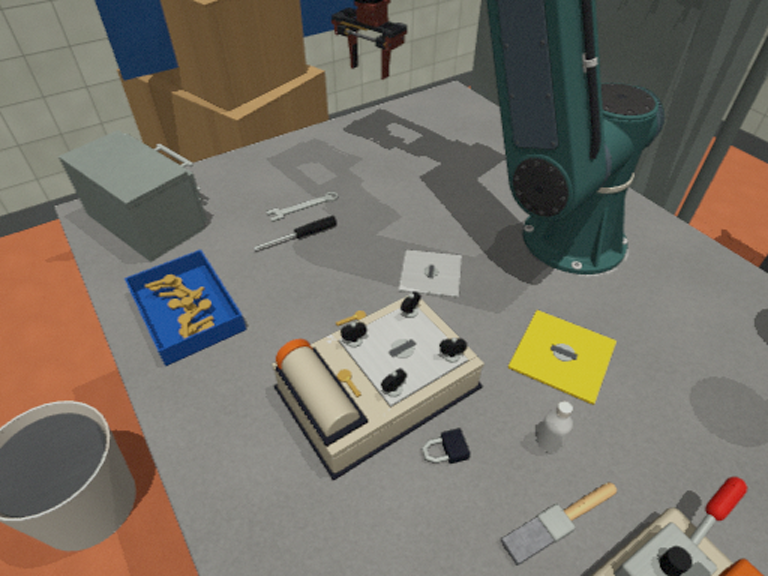

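Cover candidates in the top view, as [row, col] in the 384x512 frame:
- Square in the gearbox recess, (178,221): aluminium grey and the larger grey one, so this is the cover.
- Grey square on the bench, (242,280): smaller, so a decoy.
- Yellow square, (267,176): excluded by colour.

The wings sit at about (148,243), (192,200), (195,240) and (153,199). I'll confirm from a wrist crop once I'm over it.

```bash
cat >> h.py <<'E'
def theta():
    R=Rot(arm.state()["eef_rot"]); return np.arctan2(R[1,0],R[0,0])
def plan(target,th1,n):
    "rows of (dx,dy,dz cm, yaw) from the measured pose; frame before each row"
    p=np.array(arm.state()["ee_pos"]);t=theta()
    dth=(th1-t);y=-dth/n;d=(np.array(target)-p)/n/10
    print("yaw/row",round(y,3))
    rows=[]
    for i in range(n):
        a=t-i*y
        rows.append([round(float(v),2) for v in (d[0]*np.cos(a)+d[1]*np.sin(a), d[0]*np.sin(a)-d[1]*np.cos(a), -d[2])])
    for i in range(0,n,8): print(rows[i:i+8])
E
python3 -c "
from h import *
print(theta());plan([500,93,330],3.05,16)"
```

```text
0.33174267403602353
yaw/row -0.17
[[3.14, -3.28, -0.79], [3.65, -2.7, -0.79], [4.06, -2.05, -0.79], [4.35, -1.33, -0.79], [4.51, -0.58, -0.79], [4.54, 0.19, -0.79], [4.44, 0.96, -0.79], [4.22, 1.7, -0.79]]
[[3.87, 2.38, -0.79], [3.41, 3.0, -0.79], [2.85, 3.54, -0.79], [2.21, 3.97, -0.79], [1.51, 4.29, -0.79], [0.76, 4.48, -0.79], [-0.0, 4.54, -0.79], [-0.77, 4.48, -0.79]]
```

Emit:
drive_tool(gripper=[0,0,0,0,0,0,0,0], delta_pos=[[3.14,-3.28,-0.79],[3.65,-2.7,-0.79],[4.06,-2.05,-0.79],[4.35,-1.33,-0.79],[4.51,-0.58,-0.79],[4.54,0.19,-0.79],[4.44,0.96,-0.79],[4.22,1.7,-0.79]], yaw=[-0.17,-0.17,-0.17,-0.17,-0.17,-0.17,-0.17,-0.17], squeeze=50)

```text
time: 2.05
ee_pos: [348.0, -235.7, 267.2]
eef_rot: [0.0, 0.661, 0.75, 0.0]
contact_force: [0.7, -0.2, 0.7]
finger_gap: 1.0
grasp_force: 0.0
```

Emit:
drive_tool(gripper=[0,0,0,0,0,0,0,0], delta_pos=[[3.87,2.38,-0.79],[3.41,3.0,-0.79],[2.85,3.54,-0.79],[2.21,3.97,-0.79],[1.51,4.29,-0.79],[0.76,4.48,-0.79],[0,4.54,-0.79],[-0.77,4.48,-0.79]], yaw=[-0.17,-0.17,-0.17,-0.17,-0.17,-0.17,-0.17,-0.17])

```text
time: 3.05
ee_pos: [499.9, 94.8, 330.4]
eef_rot: [0.0, 0.042, 0.999, -0.0]
contact_force: [0.2, -0.7, 0.0]
finger_gap: 0.998
grasp_force: 0.0
```

```bash
python3 - <<'E'
from h import *
s=imaging.snapshot("wrist");save(s,"pics/w1.png",None,1.5)
st=arm.state();print(st["time"],np.round(st["ee_pos"]),theta(),np.round(st["joint_pos"],2))
print(np.round(s["origin"]),np.round(Rot(s["rotation"]),2).tolist(),s["K"][0][0])
for n,z in [("cover_top",77),("wing1",105),("key_a",74)]:
    print(n,[(np.round(d["conf"],2),np.round(d["pixel"]),np.round(ray(s,d["pixel"],z))[:2]) for d in imaging.place_of(s,n)][:6])
for m in imaging.masks_of(s,"wing1"):
    yx=np.argwhere(m["pixels"]).astype(float)
    P=np.array([ray(s,p,105)[:2] for p in yx]); c=P.mean(0)
    w,v=np.linalg.eigh(np.cov((P-c).T)); print(np.round(m["conf"],2),m["pixel"],len(P),np.round(c,1),np.sqrt(w).round(1),"ang",np.arctan2(v[1,1],v[0,1])%np.pi)
E
```

```text
3.1 [503.  99. 331.] 3.0662151624775076 [ 0.06  0.13  1.5   0.    1.5  -1.44]
[418. 102. 511.] [[0.08, 0.95, 0.3], [1.0, -0.08, -0.03], [-0.0, 0.3, -0.95]] 312.4589516362379
cover_top [(np.float64(0.83), array([ 58., 132.]), array([361., -62.])), (np.float64(0.73), array([188., 263.]), array([551.,  90.]))]
wing1 [(np.float64(0.92), array([152., 215.]), array([487.,  32.])), (np.float64(0.9), array([228., 312.]), array([607., 154.])), (np.float64(0.87), array([143., 307.]), array([486., 153.])), (np.float64(0.83), array([236., 226.]), array([608.,  33.]))]
key_a [(np.float64(0.74), array([190., 166.]), array([541., -52.])), (np.float64(0.22), array([187.,   9.]), array([ 518., -281.]))]
0.65 [139.0, 305.6] 523 [484.5 151. ] [ 6.7 12.2] ang 2.6742828787227992
0.65 [222.3, 311.2] 404 [602.6 153. ] [ 6.5 13.1] ang 0.1616954386661833
0.62 [148.3, 216.4] 502 [486.2  34.7] [ 6.7 12.1] ang 0.19772123997084146
0.61 [231.4, 226.6] 361 [603.6  36.5] [ 5.9 13.3] ang 2.8848027571692083
```

```bash
python3 - <<'E'
from h import *
s=imaging.snapshot("wrist");save(s,"pics/w2.png",(90,290,150,380),3)
print(arm.state()["ee_pos"],theta())
for d in imaging.place_of(s,"wing1"): print(np.round(d["conf"],2),np.round(d["pixel"]),np.round(ray(s,d["pixel"],105.5))[:2])
E
```

```text
[498.7145574   92.43725915 329.63842287] 3.050013402594018
0.97 [144. 312.] [486. 157.]
0.72 [230. 314.] [608. 155.]
0.58 [153. 217.] [486.  33.]
0.57 [238. 228.] [610.  33.]
0.45 [144. 305.] [485. 149.]
```

View pics/w2.png

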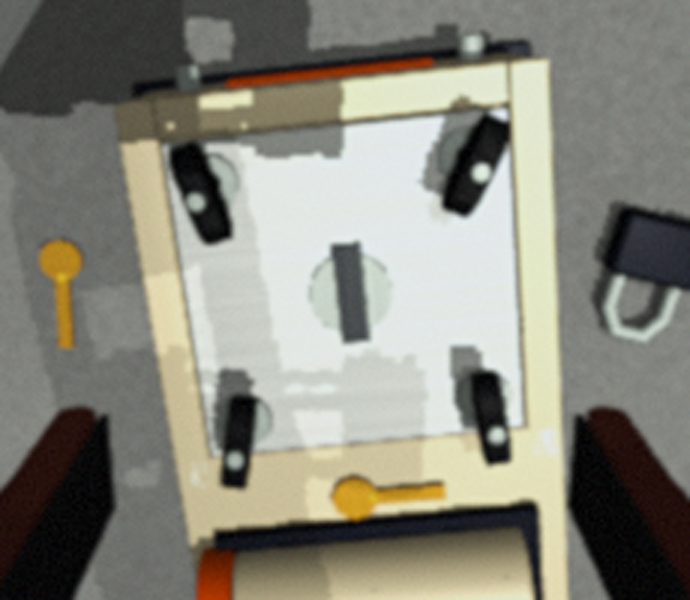

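The crop shows the cover in the gearbox recess with its four knobs. Bar ends as (x,y) in the crop:

| Wing | From | To |
|---|---|---|
| 1 | (185,147) | (217,240) |
| 2 | (493,115) | (458,212) |
| 3 | (482,372) | (498,462) |
| 4 | (240,395) | (233,487) |

Next: the yaw of each wing.

```bash
python3 - <<'E'
from h import *
s=imaging.snapshot("wrist")
E=[((185,147),(217,240)),((493,115),(458,212)),((482,372),(498,462)),((240,395),(233,487))]
g=cv2.cvtColor(s["img"],cv2.COLOR_RGB2GRAY)
for i,(a,b) in enumerate(E):
    p,q=[ray(s,(90+y/3,150+x/3),120)[:2] for x,y in (a,b)]
    d=q-p;print(i+1,"ends z120: c",np.round((p+q)/2,1),"len",np.hypot(*d).round(1),"ang",round(np.arctan2(d[1],d[0]),3))
    # dark blob
    c=((90+(a[1]+b[1])/6),150+(a[0]+b[0])/6);yy,xx=np.mgrid[:384,:512]
    m=(g<45)&(np.hypot(yy-c[0],xx-c[1])<24)
    n,l,stt,cen=cv2.connectedComponentsWithStats(m.astype(np.uint8));k=1+np.argmax(stt[1:,4])
    ys=np.argwhere(l==k);P=np.array([ray(s,r,112)[:2] for r in ys],np.float32)
    rc=cv2.minAreaRect(P);bx=cv2.boxPoints(rc);e=bx[1]-bx[0];f=bx[2]-bx[1];e=e if np.hypot(*e)>np.hypot(*f) else f
    print("   blob",len(ys),np.round(rc[0],1),np.round(rc[1],1),round(float(np.arctan2(e[1],e[0])%np.pi),3))
E
```

```text
1 ends z120: c [485.9  34.7] len 41.4 ang 0.195
   blob 310 [486.3  33.8] [42.9 15.3] 0.279
2 ends z120: c [483.9 150.4] len 42.6 ang -0.4
   blob 317 [484.9 150.8] [15.4 42.2] 2.604
3 ends z120: c [599.9 151.4] len 45.6 ang 0.115
   blob 205 [602.8 152.1] [45.5 12.5] 0.08
4 ends z120: c [601.3  35.1] len 46.6 ang -0.195
   blob 154 [596.8  35.9] [12.  30.6] 2.93
```

```bash
cat >> h.py <<'E'
def cur():
    s=arm.state();print("t",s["time"],"p",np.round(s["ee_pos"],1),"th",round(float(theta())%(2*np.pi),3),"F",np.round(s["contact_force"],1),"M",np.round(s["wrist_torque"],3),"gap",round(s["finger_gap"]*88,1),"g",round(s["grasp_force"],1))
E
python3 -c "
from h import *
cur();plan([485,33,190],3.38,4)"
```

```text
t 3.45 p [498.8  92.1 329.8] th 3.049 F [-0.1 -0.   0.5] M [ 0.047 -0.148  0.038] gap 88.1 g 0.0
yaw/row -0.083
[[0.21, -1.5, 3.49], [0.33, -1.48, 3.49], [0.45, -1.45, 3.49], [0.57, -1.41, 3.49]]
```

Emit:
drive_tool(gripper=[0.5,0.5,0.5,0.5,0.5,0.5,0.5,0.5], delta_pos=[[0.21,-1.5,3.5],[0.33,-1.48,3.5],[0.45,-1.45,3.5],[0.57,-1.41,3.5],[0,0,0],[0,0,4.4],[0,0,4.5],[0,0,0]], yaw=[-0.083,-0.083,-0.083,-0.083,0,0,0,0], squeeze=50)

```text
time: 4.45
ee_pos: [484.2, 34.3, 100.1]
eef_rot: [-0.002, -0.12, 0.993, 0.001]
contact_force: [0.3, -0.4, -0.1]
finger_gap: 0.495
grasp_force: 0.0
```

```bash
python3 - <<'E'
from h import *
s=imaging.snapshot("wrist");save(s,"pics/w3.png",(150,384,100,412),2)
cur()
E
```

```text
t 4.5 p [485.8  34.2 101.7] th 3.382 F [ 0.1  0.4 -0.2] M [ 0.104 -0.055  0.014] gap 44.1 g 0.0
```

View pics/w3.png

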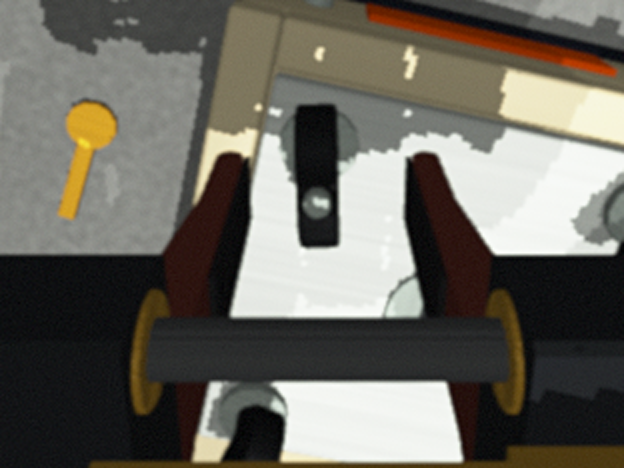

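The wing is aligned with the jaws, its centre at crop x≈317 against a finger mid-line of about 328. I'll shift about 2.5 mm and close.

Emit:
drive_tool(gripper=[0.5,1,1,1,1,1,1,1], delta_pos=[[0,-0.25,0.05],[0,0,0],[0,0,0],[0,0,0],[0,0,0],[0,0,0],[0,0,0],[0,0,0]], yaw=[0,0,0,0,0,0,0,0], squeeze=50)

```text
time: 5.5
ee_pos: [486.7, 31.8, 100.9]
eef_rot: [0.0, -0.121, 0.993, 0.0]
contact_force: [-2.1, 1.1, 6.5]
finger_gap: 0.055
grasp_force: 50.6
```

```bash
python3 -c "
from h import *
cur()"
```

```text
t 5.5 p [486.7  31.8 100.9] th 3.384 F [-2.1  1.1  6.5] M [0.223 0.016 0.041] gap 4.8 g 50.6
```

```bash
python3 - <<'E'
from h import *
s=imaging.snapshot("wrist");save(s,"pics/w4.png",(150,384,100,412),2)
s=imaging.snapshot("scene");cur()
save(s,"pics/s4.png",(130,290,190,350),3.7)
E
```

```text
t 5.6 p [486.6  31.9 100.9] th 3.384 F [-0.2  0.8  7.1] M [0.207 0.043 0.016] gap 4.9 g 50.6
```

View pics/w4.png

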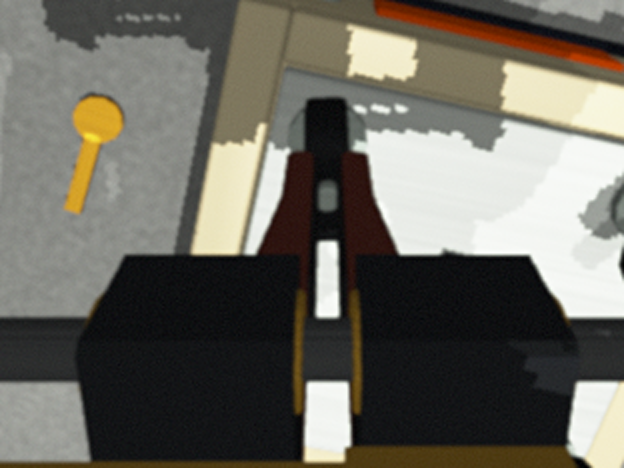

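The picture shows both fingers holding the wing. Turning it about 40°.

Emit:
drive_tool(gripper=[1,1,1,1,1,1,1,1], delta_pos=[[0,0,0.042],[0,0,0.042],[0,0,0.042],[0,0,0.042],[0,0,0.042],[0,0,0],[0,0,0],[0,0,0]], yaw=[0.14,0.14,0.14,0.14,0.14,0,0,0])

```text
time: 6.6
ee_pos: [489.5, 31.5, 100.7]
eef_rot: [0.003, 0.227, 0.974, 0.001]
contact_force: [-0.2, 0.7, 18.9]
finger_gap: 0.054
grasp_force: 55.1
```

```bash
python3 - <<'E'
from h import *
cur()
s=imaging.snapshot("wrist");save(s,"pics/w5.png",(150,384,100,412),2)
E
```

```text
t 6.6 p [489.5  31.5 100.7] th 2.683 F [-0.2  0.7 18.9] M [ 0.063 -0.021 -0.179] gap 4.7 g 55.1
```

View pics/w5.png

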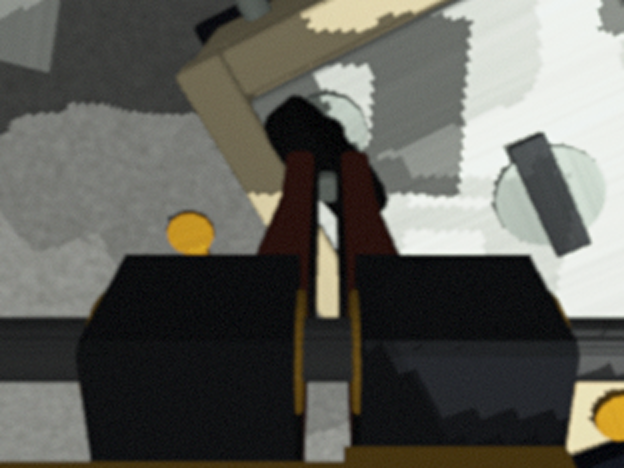

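```bash
python3 - <<'E'
from h import *
print(arm.tip_extent)
s=imaging.snapshot("wrist");cur();st=arm.state()
R=Rot(s["rotation"]);o=np.array(s["origin"]);K=np.array(s["K"]);T=Rot(st["eef_rot"]);p=np.array(st["ee_pos"])
print(np.round(o-p),np.round(T.T@(o-p)))
def pr(X):
    c=K@(R.T@(np.array(X)-o)); return np.round(((c[0]/c[2]-100)*2,(c[1]/c[2]-150)*2))
for n,v in [("tcp",[0,0,0]),("tip",[0,0,14]),("tipL+10x",[10,4,14]),("tip-10x",[-10,4,14]),("grasp",[0,0,-5])]: print(n,pr(p+T@np.array(v,float)))
for z in (120,105,92,78): print("knob1 axis",z,pr([485,32,z]))
a=0.24
for sg in (-1,1):
  for z in (120,92): print("wing end",z,pr([485+sg*23*np.cos(a),32+sg*23*np.sin(a),z]))
E
```

```text
14.0
t 6.7 p [489.5  31.5 100.7] th 2.683 F [-0.2  0.3 18.5] M [ 0.044 -0.016 -0.106] gap 4.7 g 55.1
[-75.  37. 181.] [  83.    1. -181.]
tcp [325. 159.]
tip [325. 142.]
tipL+10x [337. 114.]
tip-10x [337. 169.]
grasp [325. 166.]
knob1 axis 120 [320. 174.]
knob1 axis 105 [320. 153.]
knob1 axis 92 [321. 136.]
knob1 axis 78 [321. 120.]
wing end 120 [266. 117.]
wing end 92 [274.  85.]
wing end 120 [371. 229.]
wing end 92 [365. 185.]
```

View pics/s4.png

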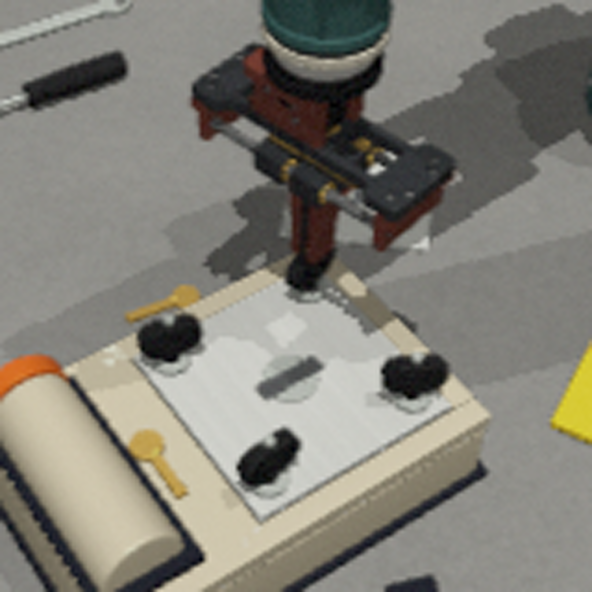

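```bash
python3 - <<'E'
from h import *
s=imaging.snapshot("scene")
R=Rot(s["rotation"]);o=np.array(s["origin"]);K=np.array(s["K"])
def pr(X):
    c=K@(R.T@(np.array(X)-o)); return np.round(((c[0]/c[2]-190)*3.7,(c[1]/c[2]-130)*3.7))
for z in (78,87,92,105,120,130): print(z,pr([486.5,32,z]))
print([pr([485,153,z]) for z in (78,92,120)])
im=s["img"];c,r=273,203
cur()
E
```

```text
78 [309. 287.]
87 [309. 279.]
92 [310. 275.]
105 [310. 263.]
120 [311. 249.]
130 [312. 239.]
[array([412., 396.]), array([414., 384.]), array([418., 359.])]
t 6.75 p [489.5  31.5 100.6] th 2.683 F [ 0.3  0.6 18.3] M [ 0.057 -0.055 -0.125] gap 4.7 g 55.1
```

The pads are pinching the small pin on top of the wing and slipping: the gap is 5 mm and the wing hasn't turned. Put together, the two grips locate knob 1's axis at about (488,32). I'll open, turn back, and go lower in steps while watching Fz.

Emit:
drive_tool(gripper=[0.5,0.5,0.5,0.5,0.5,0.5,0.5,0.5], delta_pos=[[0,0,0],[0,0,0],[0,0,0],[0,0,0],[0,0,0],[0,0,0],[0.12,0.09,0.6],[0,0,0]], yaw=[0,0,-0.175,-0.175,-0.175,-0.175,0,0])

```text
time: 7.75
ee_pos: [484.2, 32.4, 91.6]
eef_rot: [-0.001, -0.119, 0.993, 0.0]
contact_force: [-0.5, 0.1, -0.5]
finger_gap: 0.505
grasp_force: 0.0
```

```bash
python3 - <<'E'
from h import *
s=imaging.snapshot("wrist");save(s,"pics/w6.png",(150,384,100,412),2)
cur()
E
```

```text
t 7.8 p [484.5  32.4  91.9] th 3.381 F [ 0.2 -0.3  0.3] M [ 0.035 -0.154 -0.004] gap 43.9 g 0.0
```

View pics/w6.png

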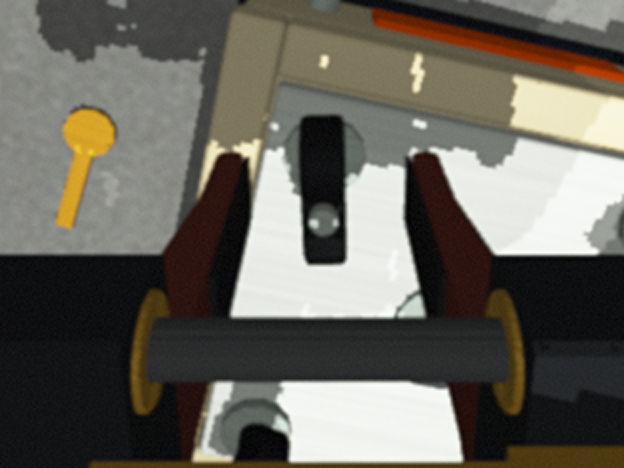

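Emit:
drive_tool(gripper=[0.5,0.5,0.5,0.5,0.5,0.5,0.5,0.5], delta_pos=[[-0.2,0,0.3],[-0.1,0,0.3],[0,0,0],[0,0,0],[0,0,0],[0,0,0],[0,0,0],[0,0,0]], yaw=[0,0,0,0,0,0,0,0])

```text
time: 8.8
ee_pos: [487.9, 33.0, 86.4]
eef_rot: [0.0, -0.121, 0.993, 0.0]
contact_force: [-0.0, -0.8, -0.4]
finger_gap: 0.499
grasp_force: 0.0
```

Still no contact, so the real fingertips sit well above the stated 14 mm ahead of the TCP. Going lower, then closing.

Emit:
drive_tool(gripper=[0.5,0.5,0.5,0.5,1,1,1,1], delta_pos=[[0,0,0.5],[0,0,0.5],[0,0,0.4],[0,0,0],[0,0,0],[0,0,0],[0,0,0],[0,0,0]], yaw=[0,0,0,0,0,0,0,0])

```text
time: 9.8
ee_pos: [488.3, 32.3, 72.5]
eef_rot: [0.0, -0.121, 0.993, -0.001]
contact_force: [0.5, -3.9, -0.2]
finger_gap: 0.146
grasp_force: 49.9
```

```bash
python3 -c "
from h import *
cur()"
```

```text
t 9.8 p [488.3  32.3  72.5] th 3.385 F [ 0.5 -3.9 -0.2] M [-0.541 -0.141  0.204] gap 12.8 g 49.9
```

Gap 12.8 mm, so the wing is gripped. First-round turn of knob 1.

Emit:
drive_tool(gripper=[1,1,1,1,1,1,1,1], delta_pos=[[0,0,0.042],[0,0,0.042],[0,0,0.042],[0,0,0.042],[0,0,0.042],[0,0,0],[0,0,0],[0,0,0]], yaw=[0.14,0.14,0.14,0.14,0.14,0,0,0])

```text
time: 10.8
ee_pos: [488.2, 32.2, 70.4]
eef_rot: [0.0, 0.226, 0.974, -0.0]
contact_force: [-0.4, -4.5, -0.0]
finger_gap: 0.145
grasp_force: 50.0
```

```bash
python3 -c "
from h import *
cur()"
```

```text
t 10.8 p [488.2  32.2  70.4] th 2.687 F [-0.4 -4.5 -0. ] M [-0.906 -0.212 -0.138] gap 12.8 g 50.0
```

```bash
python3 -c "
from h import *
plan([607.8,152.3,70.4],3.24,4)"
```

```text
yaw/row -0.138
[[-1.37, 4.01, 0.0], [-1.91, 3.78, 0.0], [-2.41, 3.49, 0.0], [-2.87, 3.12, 0.0]]
```

Emit:
drive_tool(gripper=[0.5,0.5,0.5,0.5,0.5,0.5,0.5,0.5], delta_pos=[[0,0,0],[0,0,0],[0,0,-3.0],[0,0,-3.5],[-1.37,4.01,0],[-1.91,3.78,0],[-2.41,3.49,0],[-2.87,3.12,0]], yaw=[0,0,0,0,-0.138,-0.138,-0.138,-0.138])

```text
time: 11.8
ee_pos: [608.7, 154.1, 135.2]
eef_rot: [-0.0, -0.05, 0.999, 0.0]
contact_force: [1.2, -0.7, 0.1]
finger_gap: 0.504
grasp_force: 0.0
```

```bash
python3 - <<'E'
from h import *
import time
s=imaging.snapshot("wrist");s=imaging.snapshot("wrist");cur();save(s,"pics/w7.png",(150,384,100,412),2)
b=imaging.snapshot("top");
for d in imaging.place_of(s,"wing3")[:4]: print(np.round(d["conf"],2),np.round(d["pixel"]),np.round(ray(s,d["pixel"],105))[:2])
E
```

```text
t 11.9 p [611.2 155.9 135.3] th 3.241 F [-0.1  0.6  0.3] M [ 0.048 -0.138  0.027] gap 44.1 g 0.0
0.96 [203. 257.] [607. 153.]
0.94 [ 18. 280.] [488. 155.]
0.72 [187.  88.] [608.  33.]
```

View pics/w7.png

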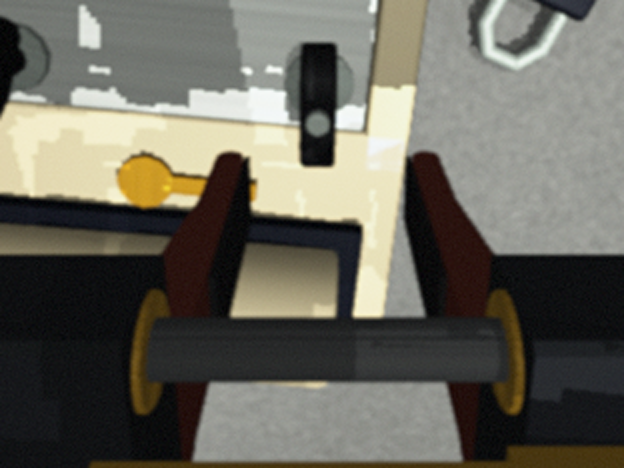

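The wing is aligned with the jaws, its centre at crop (317,105). Descending, then checking the settled pose before closing.

Emit:
drive_tool(gripper=[0.5,0.5,0.5,0.5,0.5,0.5,0.5,0.5], delta_pos=[[0,0,0],[0,0,3.2],[0,0,3.1],[0,0,0],[0,0,0],[0,0,0],[0,0,0],[0,0,0]], yaw=[0,0,0,0,0,0,0,0])

```text
time: 13.0
ee_pos: [608.4, 152.8, 72.9]
eef_rot: [0.0, -0.047, 0.999, 0.0]
contact_force: [-0.8, 0.3, -0.5]
finger_gap: 0.501
grasp_force: 0.0
```

Emit:
drive_tool(gripper=[1,1,1,1,1,1,1,1], delta_pos=[[0,0,0],[0,0,0],[0,0,0],[0,0,0.053],[0,0,0.053],[0,0,0.053],[0,0,0.053],[0,0,0]], yaw=[0,0,0,0.175,0.175,0.175,0.175,0])

```text
time: 14.0
ee_pos: [607.6, 153.0, 70.1]
eef_rot: [-0.0, 0.298, 0.955, 0.0]
contact_force: [-1.8, 1.6, 1.8]
finger_gap: 0.143
grasp_force: 49.9
```

```bash
python3 -c "
from h import *
cur();plan([487.5,152.3,70.4],2.68,4)"
```

```text
t 14.0 p [607.6 153.   70.1] th 2.537 F [-1.8  1.6  1.8] M [ 0.14   0.139 -0.166] gap 12.6 g 49.9
yaw/row -0.036
[[2.46, -1.72, -0.01], [2.52, -1.63, -0.01], [2.58, -1.54, -0.01], [2.63, -1.45, -0.01]]
```

Emit:
drive_tool(gripper=[0.5,0.5,0.5,0.5,0.5,0.5,0.5,0.5], delta_pos=[[0,0,0],[0,0,0],[0,0,-3.0],[0,0,-3.5],[2.46,-1.72,0],[2.52,-1.63,0],[2.58,-1.54,0],[2.63,-1.45,0]], yaw=[0,0,0,0,-0.036,-0.036,-0.036,-0.036])

```text
time: 15.0
ee_pos: [487.1, 152.0, 135.2]
eef_rot: [0.0, 0.228, 0.974, 0.0]
contact_force: [-0.7, -0.2, -0.3]
finger_gap: 0.5
grasp_force: 0.0
```

Emit:
drive_tool(gripper=[0.5,0.5,0.5,0.5,0.5,0.5,0.5,0.5], delta_pos=[[0,0,0],[0,0,3.0],[0,0,2.0],[0,0,0],[0,0,0],[0,0,0],[0,0,0],[0,0,0]], yaw=[0,0,0,0,0,0,0,0])

```text
time: 16.0
ee_pos: [488.2, 152.2, 85.6]
eef_rot: [0.0, 0.229, 0.973, 0.0]
contact_force: [-0.1, 0.5, 0.4]
finger_gap: 0.498
grasp_force: 0.0
```

```bash
python3 - <<'E'
from h import *
s=imaging.snapshot("wrist");cur();save(s,"pics/w8.png",(150,384,100,412),2)
E
```

```text
t 16.05 p [488.1 152.2  85.5] th 2.68 F [0.5 0.6 0.9] M [ 0.05  -0.118  0.016] gap 44.2 g 0.0
```

View pics/w8.png

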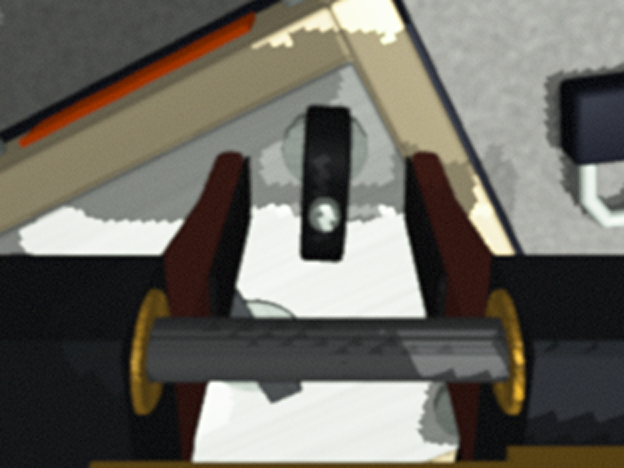

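The wing is centred between the fingers and aligned, at crop (325,180). Descend, close and turn.

Emit:
drive_tool(gripper=[0.5,0.5,1,1,1,1,1,1], delta_pos=[[0,0,1.3],[0,0,0],[0,0,0],[0,0,0],[0,0,0],[0,0,0.053],[0,0,0.053],[0,0,0.053]], yaw=[0,0,0,0,0,0.175,0.175,0.175])

```text
time: 17.05
ee_pos: [487.4, 150.9, 70.8]
eef_rot: [0.0, 0.476, 0.88, -0.001]
contact_force: [-1.6, -5.5, 3.5]
finger_gap: 0.146
grasp_force: 50.0
```

Emit:
drive_tool(gripper=[1,1,1,0.5,0.5,0.5,0.5,0.5], delta_pos=[[0,0,0.053],[0,0,0],[0,0,0],[0,0,0],[0,0,0],[0,0,-3.0],[0,0,-3.5],[0,0,0]], yaw=[0.175,0,0,0,0,0,0,0])

```text
time: 18.05
ee_pos: [490.3, 152.8, 137.5]
eef_rot: [0.002, 0.549, 0.836, 0.002]
contact_force: [-0.1, -0.7, -0.5]
finger_gap: 0.503
grasp_force: 0.0
```

```bash
python3 -c "
from h import *
cur();plan([607.8,32.7,136],2.93,4)"
```

```text
t 18.05 p [490.3 152.8 137.5] th 1.98 F [-0.1 -0.7 -0.5] M [-0.004 -0.075 -0.007] gap 44.2 g 0.0
yaw/row -0.238
[[-3.92, 1.5, 0.04], [-4.17, 0.54, 0.04], [-4.17, -0.46, 0.04], [-3.95, -1.43, 0.04]]
```

```bash
python3 -c "
from h import *
plan([609.5,33.2,137.5],2.93,6)"
```

```text
yaw/row -0.158
[[-2.62, 1.03, -0.0], [-2.75, 0.6, -0.0], [-2.81, 0.16, -0.0], [-2.8, -0.28, -0.0], [-2.72, -0.72, -0.0], [-2.57, -1.14, -0.0]]
```

Emit:
drive_tool(gripper=[0.5,0.5,0.5,0.5,0.5,0.5,0.5,0.5], delta_pos=[[-2.62,1.03,0],[-2.75,0.6,0],[-2.81,0.16,0],[-2.8,-0.28,0],[-2.72,-0.72,0],[-2.57,-1.14,0],[0,0,0],[0,0,0]], yaw=[-0.158,-0.158,-0.158,-0.158,-0.158,-0.158,0,0])

```text
time: 19.05
ee_pos: [605.6, 33.0, 134.0]
eef_rot: [-0.001, 0.108, 0.994, 0.0]
contact_force: [-0.3, 0.2, 0.3]
finger_gap: 0.499
grasp_force: 0.0
```

```bash
cat >> h.py <<'E'
def wing(s,xy,z=112):
    "bar angle of the dark wing near xy"
    R=Rot(s["rotation"]);o=np.array(s["origin"]);K=np.array(s["K"]);c=K@(R.T@(np.array([*xy,z])-o));c=c[:2]/c[2]
    g=cv2.cvtColor(s["img"],cv2.COLOR_RGB2GRAY);yy,xx=np.mgrid[:384,:512]
    m=(g<45)&(np.hypot(yy-c[1],xx-c[0])<45)
    n,l,st,cen=cv2.connectedComponentsWithStats(m.astype(np.uint8));k=1+np.argmax(st[1:,4])
    P=np.array([ray(s,r,z)[:2] for r in np.argwhere(l==k)],np.float32)
    rc=cv2.minAreaRect(P);b=cv2.boxPoints(rc);e=b[1]-b[0];f=b[2]-b[1];e=e if np.hypot(*e)>np.hypot(*f) else f
    print("wing",np.round(rc[0],1),np.round(rc[1],1),round(float(np.arctan2(e[1],e[0])%np.pi),3))
E
python3 -c "
from h import *
cur();s=imaging.snapshot('wrist');wing(s,(608,33))"
```

```text
t 19.05 p [605.6  33.  134. ] th 2.925 F [-0.3  0.2  0.3] M [ 0.042 -0.145 -0.015] gap 43.9 g 0.0
wing [606.1  34.8] [11.8 44.4] 2.918
```

Emit:
drive_tool(gripper=[0.5,0.5,0.5,0.5,1,1,1,1], delta_pos=[[-0.2,0,3.0],[0,0,3.1],[0,0,0],[0,0,0],[0,0,0],[0,0,0],[0,0,0],[0,0,0]], yaw=[0,0,0,0,0,0,0,0])

```text
time: 20.1
ee_pos: [609.5, 33.3, 74.6]
eef_rot: [0.001, 0.107, 0.994, 0.001]
contact_force: [-0.3, 5.6, 2.0]
finger_gap: 0.149
grasp_force: 50.0
```

Emit:
drive_tool(gripper=[1,1,1,1,1,1,1,1], delta_pos=[[0,0,0.053],[0,0,0.053],[0,0,0.053],[0,0,0.053],[0,0,0],[0,0,0],[0,0,0],[0,0,0]], yaw=[0.175,0.175,0.175,0.175,0,0,0,0])

```text
time: 21.1
ee_pos: [609.0, 32.5, 72.4]
eef_rot: [-0.0, 0.44, 0.898, 0.001]
contact_force: [-0.9, 2.6, 5.4]
finger_gap: 0.147
grasp_force: 50.0
```

```bash
python3 -c "
from h import *
cur();plan([488.2,32.2,70.4],2.69,5)"
```

```text
t 21.1 p [609.   32.5  72.4] th 2.231 F [-0.9  2.6  5.4] M [ 0.509  0.138 -0.155] gap 12.9 g 50.0
yaw/row -0.092
[[1.48, -1.91, 0.04], [1.65, -1.77, 0.04], [1.8, -1.61, 0.04], [1.94, -1.44, 0.04], [2.07, -1.25, 0.04]]
```

Emit:
drive_tool(gripper=[0.5,0.5,0.5,0.5,0.5,0.5,0.5,0.5], delta_pos=[[0,0,0],[0,0,0],[0,0,-3.0],[0,0,-3.5],[1.85,-2.39,0],[2.1,-2.16,0],[2.35,-1.92,0],[2.5,-1.65,0]], yaw=[0,0,0,0,-0.115,-0.115,-0.115,-0.115])

```text
time: 22.1
ee_pos: [487.2, 31.3, 136.7]
eef_rot: [-0.0, 0.223, 0.975, -0.0]
contact_force: [-0.1, -0.8, -0.1]
finger_gap: 0.495
grasp_force: 0.0
```

Emit:
drive_tool(gripper=[0.5,0.5,0.5,0.5,0.5,0.5,0.5,0.5], delta_pos=[[0,0,0],[0,0,3.0],[0,0,2.8],[0,0,0],[0,0,0],[0,0,0],[0,0,0],[0,0,0]], yaw=[0,0,0,0,0,0,0,0])

```text
time: 23.1
ee_pos: [488.6, 31.5, 79.4]
eef_rot: [0.0, 0.225, 0.974, 0.0]
contact_force: [0.5, -0.8, 0.2]
finger_gap: 0.497
grasp_force: 0.0
```

```bash
python3 -c "
from h import *
cur()"
```

```text
t 23.1 p [488.6  31.5  79.4] th 2.688 F [ 0.5 -0.8  0.2] M [-0.058 -0.14   0.012] gap 43.8 g 0.0
```

Emit:
drive_tool(gripper=[0.5,0.5,1,1,1,1,1,1], delta_pos=[[0,0,0.9],[0,0,0],[0,0,0],[0,0,0],[0,0,0],[0,0,0.045],[0,0,0.045],[0,0,0]], yaw=[0,0,0,0,0,0.15,0.15,0])

```text
time: 24.1
ee_pos: [488.4, 31.8, 69.1]
eef_rot: [0.0, 0.368, 0.93, 0.0]
contact_force: [0.6, 1.0, -0.8]
finger_gap: 0.144
grasp_force: 49.8
```

```bash
python3 -c "
from h import *
cur()"
```

```text
t 24.1 p [488.4  31.8  69.1] th 2.389 F [ 0.6  1.  -0.8] M [ 0.285 -0.21  -0.131] gap 12.7 g 49.8
```

Still turning freely at −0.13 N m. Stepping by 0.2 rad.

Emit:
drive_tool(gripper=[1,1,1,1,1,1,1,1], delta_pos=[[0,0,0.03],[0,0,0.03],[0,0,0],[0,0,0],[0,0,0],[0,0,0],[0,0,0],[0,0,0]], yaw=[0.1,0.1,0,0,0,0,0,0])

```text
time: 25.1
ee_pos: [488.3, 31.7, 68.5]
eef_rot: [0.0, 0.459, 0.888, 0.0]
contact_force: [-0.4, 4.2, 1.1]
finger_gap: 0.146
grasp_force: 49.8
```

```bash
python3 -c "
from h import *
cur()"
```

```text
t 25.1 p [488.3  31.7  68.5] th 2.188 F [-0.4  4.2  1.1] M [ 0.617 -0.274  0.038] gap 12.8 g 49.8
```

Emit:
drive_tool(gripper=[1,1,1,1,1,1,1,1], delta_pos=[[0,0,0.008],[0,0,0.008],[0,0,0.008],[0,0,0.008],[0,0,0.008],[0,0,0.008],[0,0,0.008],[0,0,0.008]], yaw=[0.025,0.025,0.025,0.025,0.025,0.025,0.025,0.025])

```text
time: 26.1
ee_pos: [488.2, 31.5, 68.0]
eef_rot: [-0.0, 0.546, 0.838, 0.0]
contact_force: [-1.4, 5.2, 7.6]
finger_gap: 0.146
grasp_force: 49.7
```

```bash
python3 -c "
from h import *
cur()"
```

```text
t 26.1 p [488.2  31.5  68. ] th 1.986 F [-1.4  5.2  7.6] M [0.816 0.004 0.278] gap 12.9 g 49.7
```

Moving torque is +0.28 N m and Fz is rising, so knob 1 is at its land. Smaller steps now.

Emit:
drive_tool(gripper=[1,1,1,1,1,1,1,1], delta_pos=[[0,0,0.003],[0,0,0.003],[0,0,0.003],[0,0,0.003],[0,0,0.003],[0,0,0.003],[0,0,0.003],[0,0,0.003]], yaw=[0.01,0.01,0.01,0.01,0.01,0.01,0.01,0.01])

```text
time: 27.1
ee_pos: [488.2, 31.5, 68.0]
eef_rot: [0.0, 0.579, 0.815, 0.0]
contact_force: [-1.0, 4.3, 9.0]
finger_gap: 0.146
grasp_force: 49.7
```

```bash
python3 -c "
from h import *
cur()"
```

```text
t 27.1 p [488.2  31.5  68. ] th 1.907 F [-1.   4.3  9. ] M [0.799 0.063 0.337] gap 12.9 g 49.7
```

Emit:
drive_tool(gripper=[1,1,1,1,1,1,1,1], delta_pos=[[0,0,0.003],[0,0,0.003],[0,0,0.003],[0,0,0.003],[0,0,0.003],[0,0,0.003],[0,0,0.003],[0,0,0.003]], yaw=[0.01,0.01,0.01,0.01,0.01,0.01,0.01,0.01])

```text
time: 28.1
ee_pos: [488.2, 31.5, 67.9]
eef_rot: [0.0, 0.611, 0.792, -0.0]
contact_force: [-1.5, 4.9, 11.2]
finger_gap: 0.147
grasp_force: 49.7
```

```bash
python3 -c "
from h import *
cur()"
```

```text
t 28.1 p [488.2  31.5  67.9] th 1.827 F [-1.5  4.9 11.2] M [0.821 0.22  0.489] gap 12.9 g 49.7
```

```bash
python3 -c "
from h import *
plan([608,152.8,67.9],2.537,4)"
```

```text
yaw/row -0.177
[[2.17, 3.67, 0.0], [1.49, 3.99, 0.0], [0.76, 4.19, 0.0], [0.01, 4.26, 0.0]]
```

Emit:
drive_tool(gripper=[0.5,0.5,0.5,0.5,0.5,0.5,0.5,0.5], delta_pos=[[0,0,0],[0,0,0],[0,0,-3.2],[0,0,-3.5],[2.17,3.67,0],[1.49,3.99,0],[0.76,4.19,0],[0.01,4.26,0]], yaw=[0,0,0,0,-0.177,-0.177,-0.177,-0.177])

```text
time: 29.1
ee_pos: [608.8, 153.0, 133.8]
eef_rot: [-0.0, 0.296, 0.955, -0.0]
contact_force: [0.1, -0.4, 0.6]
finger_gap: 0.499
grasp_force: 0.0
```

Emit:
drive_tool(gripper=[0.5,0.5,0.5,0.5,0.5,1,1,1], delta_pos=[[0,0,0],[0,0,3.2],[0,0,3.2],[0,0,0],[0,0,0],[0,0,0],[0,0,0],[0,0,0]], yaw=[0,0,0,0,0,0,0,0])

```text
time: 30.1
ee_pos: [608.4, 152.7, 71.0]
eef_rot: [0.0, 0.298, 0.954, 0.0]
contact_force: [-1.2, 0.0, 0.3]
finger_gap: 0.198
grasp_force: 0.0
```

```bash
python3 -c "
from h import *
cur()"
```

```text
t 30.1 p [608.4 152.7  71. ] th 2.536 F [-1.2  0.   0.3] M [-0.003 -0.157 -0.002] gap 17.4 g 0.0
```

Emit:
drive_tool(gripper=[1,1,1,1,1,1,1,1], delta_pos=[[0,0,0.05],[0,0,0],[0,0,0.036],[0,0,0.036],[0,0,0.036],[0,0,0.008],[0,0,0.008],[0,0,0.008]], yaw=[0,0,0.12,0.12,0.12,0.025,0.025,0.025])

```text
time: 31.1
ee_pos: [607.6, 151.9, 69.3]
eef_rot: [-0.0, 0.497, 0.868, -0.001]
contact_force: [-3.5, -2.7, 8.0]
finger_gap: 0.144
grasp_force: 50.0
```

```bash
python3 -c "
from h import *
cur()"
```

```text
t 31.1 p [607.6 151.9  69.3] th 2.101 F [-3.5 -2.7  8. ] M [-0.491  0.417  0.134] gap 12.7 g 50.0
```

Emit:
drive_tool(gripper=[1,1,1,1,1,1,1,1], delta_pos=[[0,0,0.008],[0,0,0.008],[0,0,0.008],[0,0,0.008],[0,0,0.008],[0,0,0.008],[0,0,0.008],[0,0,0.008]], yaw=[0.025,0.025,0.025,0.025,0.025,0.025,0.025,0.025])

```text
time: 32.1
ee_pos: [607.2, 151.7, 68.8]
eef_rot: [-0.0, 0.581, 0.814, -0.001]
contact_force: [-4.8, -4.6, 10.2]
finger_gap: 0.146
grasp_force: 50.0
```

```bash
python3 -c "
from h import *
cur()"
```

```text
t 32.1 p [607.2 151.7  68.8] th 1.901 F [-4.8 -4.6 10.2] M [-0.622  0.642  0.22 ] gap 12.9 g 50.0
```

Emit:
drive_tool(gripper=[1,1,1,1,1,1,1,1], delta_pos=[[0,0,0.005],[0,0,0.005],[0,0,0.005],[0,0,0.005],[0,0,0.005],[0,0,0.005],[0,0,0.005],[0,0,0.005]], yaw=[0.015,0.015,0.015,0.015,0.015,0.015,0.015,0.015])

```text
time: 33.1
ee_pos: [607.0, 151.6, 68.7]
eef_rot: [-0.0, 0.629, 0.778, -0.001]
contact_force: [-6.7, -4.0, 13.8]
finger_gap: 0.147
grasp_force: 50.0
```

```bash
python3 -c "
from h import *
cur()"
```

```text
t 33.1 p [607.  151.6  68.7] th 1.782 F [-6.7 -4.  13.8] M [-0.606  0.891  0.368] gap 12.9 g 50.0
```

Emit:
drive_tool(gripper=[1,1,1,1,1,1,1,1], delta_pos=[[0,0,0.003],[0,0,0.003],[0,0,0.003],[0,0,0.003],[0,0,0.003],[0,0,0.003],[0,0,0.003],[0,0,0.003]], yaw=[0.012,0.012,0.012,0.012,0.012,0.012,0.012,0.012])

```text
time: 34.1
ee_pos: [606.8, 151.6, 68.7]
eef_rot: [-0.0, 0.665, 0.747, -0.001]
contact_force: [-7.2, -5.1, 14.7]
finger_gap: 0.142
grasp_force: 50.1
```

```bash
python3 -c "
from h import *
cur();plan([487.8,151.7,68.7],1.98,4)"
```

```text
t 34.1 p [606.8 151.6  68.7] th 1.686 F [-7.2 -5.1 14.7] M [-0.711  1.01   0.571] gap 12.5 g 50.1
yaw/row -0.073
[[0.34, -2.96, 0.0], [0.56, -2.92, 0.0], [0.77, -2.87, 0.0], [0.98, -2.81, 0.0]]
```

Emit:
drive_tool(gripper=[1,0.5,0.5,0.5,0.5,0.5,0.5,0.5], delta_pos=[[0,0,-0.01],[0,0,0],[0,0,0],[0,0,-6.2],[0.43,-2.94,0],[0.62,-2.91,0],[0.81,-2.86,0],[1.0,-2.8,0]], yaw=[-0.03,0,0,0,-0.066,-0.066,-0.066,-0.066])

```text
time: 35.1
ee_pos: [488.3, 152.8, 129.1]
eef_rot: [-0.0, 0.548, 0.836, 0.0]
contact_force: [1.0, 0.2, 0.2]
finger_gap: 0.498
grasp_force: 0.0
```

Emit:
drive_tool(gripper=[0.5,0.5,0.5,0.5,0.5,0.5,0.5,0.5], delta_pos=[[0,0,0],[0,0,3.0],[0,0,2.5],[0,0,0],[0,0,0],[0,0,0],[0,0,0],[0,0,0]], yaw=[0,0,0,0,0,0,0,0])

```text
time: 36.1
ee_pos: [489.5, 152.8, 74.8]
eef_rot: [0.0, 0.549, 0.836, 0.0]
contact_force: [-0.2, -0.1, 0.6]
finger_gap: 0.502
grasp_force: 0.0
```

```bash
python3 -c "
from h import *
cur();s=imaging.snapshot('wrist');wing(s,(488,152))"
```

```text
t 36.1 p [489.5 152.8  74.8] th 1.979 F [-0.2 -0.1  0.6] M [-0.021 -0.055  0.012] gap 44.1 g 0.0
wing [485.5 154.7] [12.3 42.8] 1.984
```

Emit:
drive_tool(gripper=[0.5,0.5,1,1,1,1,1,1], delta_pos=[[0,-0.17,0.5],[0,0,0],[0,0,0],[0,0,0],[0,0,0],[0,0,0.045],[0,0,0.045],[0,0,0.02]], yaw=[0,0,0,0,0,0.15,0.15,0.06])

```text
time: 37.15
ee_pos: [486.5, 151.5, 68.2]
eef_rot: [-0.0, 0.691, 0.723, -0.001]
contact_force: [-2.4, -2.1, 3.0]
finger_gap: 0.144
grasp_force: 49.7
```

Emit:
drive_tool(gripper=[1,1,1,1,1,1,1,1], delta_pos=[[0,0,0.008],[0,0,0.008],[0,0,0.008],[0,0,0.008],[0,0,0.008],[0,0,0.008],[0,0,0.008],[0,0,0.008]], yaw=[0.02,0.02,0.02,0.02,0.02,0.02,0.02,0.02])

```text
time: 38.15
ee_pos: [486.4, 151.5, 67.6]
eef_rot: [-0.0, 0.745, 0.667, -0.001]
contact_force: [-4.5, -4.1, 6.8]
finger_gap: 0.144
grasp_force: 49.8
```

```bash
python3 -c "
from h import *
cur()"
```

```text
t 38.15 p [486.4 151.5  67.6] th 1.459 F [-4.5 -4.1  6.8] M [-0.689  0.731  0.157] gap 12.7 g 49.8
```

Emit:
drive_tool(gripper=[1,1,1,1,1,1,1,1], delta_pos=[[0,0,0.006],[0,0,0.006],[0,0,0.006],[0,0,0.006],[0,0,0.006],[0,0,0.006],[0,0,0.006],[0,0,0.006]], yaw=[0.02,0.02,0.02,0.02,0.02,0.02,0.02,0.02])

```text
time: 39.15
ee_pos: [486.3, 151.5, 67.1]
eef_rot: [-0.0, 0.796, 0.605, -0.001]
contact_force: [-4.8, -4.7, 7.3]
finger_gap: 0.144
grasp_force: 49.8
```

```bash
python3 -c "
from h import *
cur()"
```

```text
t 39.15 p [486.3 151.5  67.1] th 1.299 F [-4.8 -4.7  7.3] M [-0.642  0.762  0.121] gap 12.7 g 49.8
```

Emit:
drive_tool(gripper=[1,1,1,1,1,1,1,1], delta_pos=[[0,0,0.005],[0,0,0.005],[0,0,0.005],[0,0,0.005],[0,0,0.005],[0,0,0.005],[0,0,0.005],[0,0,0.005]], yaw=[0.015,0.015,0.015,0.015,0.015,0.015,0.015,0.015])

```text
time: 40.15
ee_pos: [486.2, 151.5, 67.0]
eef_rot: [-0.0, 0.831, 0.556, -0.001]
contact_force: [-6.7, -3.9, 10.0]
finger_gap: 0.146
grasp_force: 49.7
```

```bash
python3 -c "
from h import *
cur()"
```

```text
t 40.15 p [486.2 151.5  67. ] th 1.179 F [-6.7 -3.9 10. ] M [-0.642  0.906  0.229] gap 12.8 g 49.7
```

Emit:
drive_tool(gripper=[1,1,1,1,1,1,1,1], delta_pos=[[0,0,0.003],[0,0,0.003],[0,0,0.003],[0,0,0.003],[0,0,0.003],[0,0,0.003],[0,0,0.003],[0,0,0.003]], yaw=[0.014,0.014,0.014,0.014,0.014,0.014,0.014,0.014])

```text
time: 41.15
ee_pos: [486.1, 151.6, 66.9]
eef_rot: [-0.0, 0.861, 0.509, -0.001]
contact_force: [-6.3, -4.1, 12.0]
finger_gap: 0.147
grasp_force: 49.7
```

```bash
python3 -c "
from h import *
cur()"
```

```text
t 41.15 p [486.1 151.6  66.9] th 1.068 F [-6.3 -4.1 12. ] M [-0.538  0.972  0.373] gap 12.9 g 49.7
```

Emit:
drive_tool(gripper=[1,1,1,1,1,1,1,1], delta_pos=[[0,0,0.003],[0,0,0.003],[0,0,0.003],[0,0,0.003],[0,0,0.003],[0,0,0.003],[0,0,0.003],[0,0,0.003]], yaw=[0.01,0.01,0.01,0.01,0.01,0.01,0.01,0.01])

```text
time: 42.15
ee_pos: [486.1, 151.6, 66.9]
eef_rot: [-0.0, 0.88, 0.474, -0.001]
contact_force: [-7.9, -2.8, 15.1]
finger_gap: 0.149
grasp_force: 49.7
```

```bash
python3 -c "
from h import *
cur();plan([608.3,32.3,66.9],2.231,7)"
```

```text
t 42.15 p [486.1 151.6  66.9] th 0.988 F [-7.9 -2.8 15.1] M [-0.526  1.14   0.455] gap 13.1 g 49.7
yaw/row -0.178
[[-0.46, 2.4, -0.0], [-0.88, 2.28, -0.0], [-1.27, 2.08, -0.0], [-1.61, 1.83, -0.0], [-1.91, 1.51, -0.0], [-2.15, 1.15, -0.0], [-2.32, 0.75, -0.0]]
```

Emit:
drive_tool(gripper=[0.5,0.5,0.5,0.5,0.5,0.5,0.5,0.5], delta_pos=[[0,0,0],[0,0,0],[0,0,-6.2],[-0.46,2.4,-0.5],[-0.88,2.28,0],[-1.27,2.08,0],[-1.61,1.83,0],[-1.91,1.51,0]], yaw=[0,0,0,-0.178,-0.178,-0.178,-0.178,-0.178])

```text
time: 43.15
ee_pos: [575.9, 66.4, 133.0]
eef_rot: [0.0, 0.589, 0.808, 0.0]
contact_force: [-0.1, -0.3, -1.1]
finger_gap: 0.506
grasp_force: 0.0
```

Emit:
drive_tool(gripper=[0.5,0.5,0.5,0.5,0.5,0.5,0.5,0.5], delta_pos=[[-2.15,1.15,0],[-2.32,0.75,0],[0,0,0],[0,0,3.0],[0,0,2.5],[0,0,0],[0,0,0],[0,0,0]], yaw=[-0.178,-0.178,0,0,0,0,0,0])

```text
time: 44.15
ee_pos: [610.6, 32.9, 79.5]
eef_rot: [0.001, 0.439, 0.898, 0.0]
contact_force: [0.6, 0.6, 0.0]
finger_gap: 0.501
grasp_force: 0.0
```

```bash
python3 -c "
from h import *
cur();s=imaging.snapshot('wrist');wing(s,(608,32))"
```

```text
t 44.15 p [610.6  32.9  79.5] th 2.232 F [0.6 0.6 0. ] M [ 0.004 -0.171 -0.02 ] gap 44.1 g 0.0
wing [606.8  36.1] [12.4 42.4] 2.218
```

Emit:
drive_tool(gripper=[0.5,0.5,1,1,1,1,1,1], delta_pos=[[0.08,-0.2,0.9],[0,0,0],[0,0,0],[0,0,0],[0,0,0],[0,0,0.045],[0,0,0.045],[0,0,0.02]], yaw=[0,0,0,0,0,0.15,0.15,0.06])

```text
time: 45.2
ee_pos: [608.3, 32.7, 68.3]
eef_rot: [0.0, 0.594, 0.805, 0.001]
contact_force: [0.2, 2.2, -0.1]
finger_gap: 0.147
grasp_force: 49.9
```

Emit:
drive_tool(gripper=[1,1,1,1,1,1,1,1], delta_pos=[[0,0,0.006],[0,0,0.006],[0,0,0.006],[0,0,0.006],[0,0,0.006],[0,0,0.006],[0,0,0.006],[0,0,0.006]], yaw=[0.02,0.02,0.02,0.02,0.02,0.02,0.02,0.02])

```text
time: 46.2
ee_pos: [608.1, 32.6, 67.8]
eef_rot: [0.0, 0.656, 0.755, 0.001]
contact_force: [2.3, 5.5, -1.0]
finger_gap: 0.144
grasp_force: 49.9
```

```bash
python3 -c "
from h import *
cur()"
```

```text
t 46.2 p [608.1  32.6  67.8] th 1.712 F [ 2.3  5.5 -1. ] M [ 0.703 -0.511  0.199] gap 12.7 g 49.9
```

Emit:
drive_tool(gripper=[1,1,1,1,1,1,1,1], delta_pos=[[0,0,0.006],[0,0,0.006],[0,0,0.006],[0,0,0.006],[0,0,0.006],[0,0,0.006],[0,0,0.006],[0,0,0.006]], yaw=[0.02,0.02,0.02,0.02,0.02,0.02,0.02,0.02])

```text
time: 47.2
ee_pos: [608.0, 32.6, 67.3]
eef_rot: [-0.0, 0.714, 0.7, 0.001]
contact_force: [2.2, 5.7, 0.2]
finger_gap: 0.146
grasp_force: 49.9
```

```bash
python3 -c "
from h import *
cur()"
```

```text
t 47.2 p [608.   32.6  67.3] th 1.552 F [2.2 5.7 0.2] M [ 0.718 -0.397  0.143] gap 12.9 g 49.9
```

Emit:
drive_tool(gripper=[1,1,1,1,1,1,1,1], delta_pos=[[0,0,0.005],[0,0,0.005],[0,0,0.005],[0,0,0.005],[0,0,0.005],[0,0,0.005],[0,0,0.005],[0,0,0.005]], yaw=[0.018,0.018,0.018,0.018,0.018,0.018,0.018,0.018])

```text
time: 48.2
ee_pos: [607.9, 32.6, 67.3]
eef_rot: [-0.0, 0.762, 0.647, 0.0]
contact_force: [1.2, 4.9, 4.0]
finger_gap: 0.146
grasp_force: 49.8
```

```bash
python3 -c "
from h import *
cur()"
```

```text
t 48.2 p [607.9  32.6  67.3] th 1.408 F [1.2 4.9 4. ] M [ 0.806 -0.111  0.383] gap 12.8 g 49.8
```

Emit:
drive_tool(gripper=[1,1,1,1,1,1,1,1], delta_pos=[[0,0,0.002],[0,0,0.002],[0,0,0.002],[0,0,0.002],[0,0,0.002],[0,0,0.002],[0,0,0.002],[0,0,0.002]], yaw=[0.008,0.008,0.008,0.008,0.008,0.008,0.008,0.008])

```text
time: 49.2
ee_pos: [607.8, 32.6, 67.2]
eef_rot: [-0.0, 0.782, 0.623, 0.0]
contact_force: [1.1, 5.7, 5.1]
finger_gap: 0.144
grasp_force: 49.8
```

```bash
python3 -c "
from h import *
cur();plan([488.2,31.7,67],1.827,5)"
```

```text
t 49.2 p [607.8  32.6  67.2] th 1.345 F [1.1 5.7 5.1] M [ 0.769 -0.059  0.482] gap 12.6 g 49.8
yaw/row -0.096
[[-0.55, -2.33, 0.0], [-0.33, -2.37, 0.0], [-0.1, -2.39, 0.0], [0.13, -2.39, 0.0], [0.36, -2.36, 0.0]]
```

Knob 4 is firm. I have time to check knob 1, because it was snugged while the cover was still slightly tilted.

Emit:
drive_tool(gripper=[0.5,0.5,0.5,0.5,0.5,0.5,0.5,0.5], delta_pos=[[0,0,0],[0,0,0],[0,0,-6.2],[-0.55,-2.33,-0.5],[-0.33,-2.37,0],[-0.1,-2.39,0],[0.13,-2.39,0],[0.36,-2.36,0]], yaw=[0,0,0,-0.096,-0.096,-0.096,-0.096,-0.096])

```text
time: 50.2
ee_pos: [486.8, 30.8, 133.4]
eef_rot: [-0.0, 0.611, 0.792, -0.0]
contact_force: [-0.9, 0.2, 0.2]
finger_gap: 0.502
grasp_force: 0.0
```

Emit:
drive_tool(gripper=[0.5,0.5,0.5,0.5,0.5,0.5,0.5,0.5], delta_pos=[[0,0,0],[0,0,0],[0,0,3.0],[0,0,2.5],[0,0,0],[0,0,0],[0,0,0],[0,0,0]], yaw=[0,0,0,0,0,0,0,0])

```text
time: 51.2
ee_pos: [488.8, 31.2, 79.4]
eef_rot: [0.001, 0.612, 0.791, 0.0]
contact_force: [-1.1, -0.3, 0.8]
finger_gap: 0.499
grasp_force: 0.0
```

```bash
python3 -c "
from h import *
cur();s=imaging.snapshot('wrist');wing(s,(488,32))"
```

```text
t 51.2 p [488.8  31.2  79.4] th 1.825 F [-1.1 -0.3  0.8] M [-0.048 -0.141  0.007] gap 43.9 g 0.0
wing [487.1  36. ] [12.7 42.4] 1.834
```

Emit:
drive_tool(gripper=[0.5,0.5,1,1,1,1,1,1], delta_pos=[[0.04,-0.05,1.1],[0,0,0],[0,0,0],[0,0,0],[0,0,0],[0,0,0],[0,0,0],[0,0,0]], yaw=[0,0,0,0,0,0,0.01,0.01])

```text
time: 52.25
ee_pos: [488.1, 31.6, 67.7]
eef_rot: [0.0, 0.62, 0.785, 0.0]
contact_force: [3.2, 1.4, -1.7]
finger_gap: 0.147
grasp_force: 49.8
```

```bash
python3 -c "
from h import *
cur()"
```

```text
t 52.25 p [488.1  31.6  67.7] th 1.804 F [ 3.2  1.4 -1.7] M [ 0.322 -0.525  0.491] gap 12.9 g 49.8
```

Knob 1 is still firm at 0.49 N m. Letting go and retreating.

Emit:
drive_tool(gripper=[0.5,0.5,0.4,0.4,0.4,0.4,0.4,0.4], delta_pos=[[0,0,0],[0,0,0],[0,0,-3.0],[0,0,-4.0],[0,0,-4.0],[0,0,-2.0],[0,0,0],[0,0,0]], yaw=[0,0,0,0,0,0,0,0])

```text
time: 53.25
ee_pos: [486.5, 31.5, 196.6]
eef_rot: [-0.001, 0.62, 0.785, -0.001]
contact_force: [-0.1, 0.2, -0.4]
finger_gap: 0.602
grasp_force: 0.0
```

```bash
python3 -c "
from h import *
cur();print(arm.sign_off())"
```

```text
t 53.25 p [486.5  31.5 196.6] th 1.805 F [-0.1  0.2 -0.4] M [-0.016 -0.099  0.029] gap 53.0 g 0.0
the job is handed in; nothing more can be done
None
```

I tightened all four knobs crosswise in two rounds, snugged each one by feel to about 0.3–0.4 N m over free turning, let go, and handed the job in at 53 s; no verdict came back, and I did not measure the cover's level or height directly.

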